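Swap the guide shaft of a receipt-printer mechanism

ROBOT

A 6-joint arm with a two-finger parallel gripper is mounted at the origin on the work surface. World frame = base frame: x ahead of the robot, y to its left, z up, the work surface at z = 0. Lengths are in m, angles in rad, forces in N, time in s.
With the tool pointing down it reaches from about 0.3 to 0.875 m from the base axis. Payload 6.4 kg.
Tool frame: the origin (TCP) lies at the very end of the fingers, on their centre line; the grasp point (between the pads) lies 19 mm behind it; z points along the fingers, y is the line along which they close (so a half turn about z gives the same grasp; the last joint's range is limited). The gripper opens to 85 mm and grips with 20 to 120 N. Pads are 22 mm wide; open, the fingers measure 114 mm over their backs; the gripper's body (76 mm by 85 mm) begins 54 mm behind the grasp point. The pads swing forward as they close: fully open they stand 13 mm farther back than shut.
Start: joints at [0.953, 0.181, 1.607, -0, 1.354, -0.206], TCP at [0.23, 0.527, 0.231] pointing down, gripper open.
Joint ranges: [-2.99, 2.99], [-0.89, 2.07], [0.3, 2.58], [-1.14, 4.28], [0, 2.63], [-3.12, 3.12]. Speed limits (rad/s): [2.57, 2.57, 3.01, 3.14, 3.14, 3.14].

INTERFACE

Orientations are given as a unit quaternion [w, x, y, z].
In Python, from bench import ctrl gives the robot as it stands.
- The arm moves only by the tool jog_arm, never from a script. Its argument "series" is a list that holds one entry, the list of rows, each a list of 7 numbers: the shift along the tool's x, y, z in mm, then the turn, a rotation vector about the tool's x, y, z in rad, then the finger opening in mm, from 0 to 85.4. In form: [[[tx, ty, tz, rx, ry, rz, gripper], ...]]. A call has exactly 10 rows; each row shifts and turns the commanded pose from where the row before left it, along the tool's axes as they then stand; what a row does not reach is not made up. A row lasts 1/10 s, in which the tool goes at most 50 mm and 8.59 degrees, less where a joint would pass 70% of its speed; a pose out of reach is approached as far as the arm can. A call with a gripper value outside its range is refused whole. The fingers move at their own pace and stop on an object; the grip force is fixed at half the most. Time passes only in rows, so rows that do not move let the fingers close, or fill a call up. It gives the time, the measured TCP pose, the force, the opening and the grip force at its end, in the units of the state.
- ctrl.get_obs(): the state, without advancing time (a new reading comes with each control period).
- ctrl.camera(name): name is "scene" or "top"; returns a dict with "frame" (420x560x3 uint8, blue, green, red), "z_map" (420x560 float32, m along the optical axis (not along the pixel's ray), 0 where there is no reading), "fx", "fy", "cx", "cy" (pixels), "k1" (the pictures are not rectified: a ray, as slopes to the right and down, at radius r is drawn at 1 + k1 r^2 times it, then the intrinsics apply), "xyz" and "rotation" of the camera in the world. Camera axes: x right, y down, z forward; pixel columns grow to the right and rows downward; lengths in m; the calibration is good to about 2 mm. A picture is of the moment at which its call begins.
- ctrl.hand_in(): hands the job in; it is judged then, once.
The state is a dict: "time_s": time; "q": joint angles; "dq": joint speeds; "joint_efforts": joint torques, N m; "eef_pos": TCP position; "eef_rot": TCP orientation; "wrist_force": force on the tool from outside, world axes, zero at the start; "torque": the same for the moment, N m; "opening": opening from 0.0 (shut) to 1.0 (fully open); "grasp_force": force on a finger pad.
Only numpy, scipy, OpenCV 4.12 (cv2) and the standard library are available. Lean on these libraries where they do the work, as an engineer would, in place of code of your own. Each camera call takes 0.05 s, during which the arm holds its last target. There are 200 camera calls.

TASK

The receipt-printer mechanism standing on end needs a new guide shaft: draw the worn shaft up out of its two bronze bushings and drop it end-down into the narrow grey scrap tube. Then take the new shaft, the long plain one in the wooden rack, thread it from above through the upper bushing and on through the lower one, and finish while holding it there, still and upright, with about a centimetre of it showing below the lower bushing so that the retaining clip can be fitted; do not let go. Leave the worn shaft in the tube and everything else where it is.

Things in the scene. Friction and masses are not known exactly. Their poses are not given: they have to be found in the camera images.
- new_shaft: the new guide shaft: plain bright steel rod, 10 mm in diameter, 200 mm long, 1 mm chamfer and a thin clip groove at either end, about 120 g, loose; at the start it stands upright in one of the three holes of the rack, its lower end 10 mm above the bench. Origin at the centre of its lower end, z up along the rod
- worn_shaft: the worn guide shaft: same 10 mm x 200 mm steel rod with two dull bands at mid-length, about 120 g, loose; at the start it stands on the bench, upright through both bushings of the printer mechanism. Origin at the centre of its lower end, z up along the rod
- frame: the printer mechanism, fixed to the bench: two level steel side plates 108 x 132 mm (x, y), 3 mm thick, undersides 45 and 140 mm above the bench, on two support bars, joined by a web on the -x side; gears on the upper plate reach 150 mm, nothing stands above 151 mm. Origin on the bench, on the bushings' common vertical axis, z up
- upper_mouth (a point): centre of the top of the upper bushing, 151 mm above the bench, on the vertical axis of both bushings; z up. The bushing is bronze, 16 mm long (135 to 151 mm above the bench), bore 11.5 mm right through, flange 26 mm in diameter, its top countersunk from 19 mm diameter down to the bore within 4 mm
- lower_under (a point): centre of the underside of the lower bushing, 40 mm above the bench, straight below the upper bushing; z up. Same bushing, from 40 to 56 mm above the bench, countersunk top, bore right through; open space beneath it down to the bench
- tube: narrow grey upright scrap tube, open at the top, fixed to the bench: 120 mm tall, outside diameter 36 mm, inside diameter 30 mm, inner floor 8 mm above the bench, on a round foot 76 mm in diameter. Origin at the centre of its underside, z up
- rack: wooden block 56 x 156 x 50 mm fixed to the bench, with three upright blind holes 11.8 mm in diameter and 40 mm deep in a row along its long side (its y axis), 48 mm apart, the middle one at its centre; each holds one shaft. Origin at the centre of its underside, z up
- roller_shaft: steel shaft 10 mm in diameter, 130 mm long, with two black rubber rollers 24 mm in diameter on it; stands in the rack, not wanted; origin at the centre of its lower end, z up along it
- gear_shaft: steel shaft 10 mm in diameter, 120 mm long, with a white toothed gear 32 mm in diameter near its top; stands in the rack, not wanted; origin at the centre of its lower end, z up along it
- carriage: open black plastic print carriage, 62 x 68 x 40 mm, lying on the bench; origin at the centre of its underside; leave it alone
- ink_cartridge: black ink cartridge, 68 x 20 x 48 mm, standing on the bench; origin at the centre of its underside; leave it alone
- screwdriver: screwdriver with black handle, 190 mm long, 26 mm thick, lying on the bench; origin at mid-length on its underside, x towards the tip; leave it alone
- red_cup: red plastic cup, 60 mm in diameter, 65 mm tall, on the bench; origin at the centre of its underside; leave it alone
- brush: flat brush with wooden handle, 160 mm long, lying on the bench; origin at mid-length on its underside, x towards the bristles; leave it alone
Mind the look-alikes: they are no part of the job. Of the things that look like the tube, take the one that is farthest to the robot's right at the start.

How it is judged:
On the way, in this order (a step that is already met when the one before it is completed fails the run):
1. the worn shaft stands in the scrap tube, let go (horizontal distance between worn_shaft and tube below 0.015 m and height (world z) of worn_shaft below 0.02 m and angle between worn_shaft's own z axis and vertical below 0.3 rad and contact force between worn_shaft and the fingers below 0.1 N and linear speed of worn_shaft below 0.05 m/s), for 0.2 s.
2. the new shaft, held, has passed through the upper bushing (z of new_shaft in the frame of upper_mouth below -0.018 m and horizontal distance between new_shaft and upper_mouth below 0.008 m and contact force between new_shaft and the fingers above 1 N), for 0.1 s.
At the end, for the whole second after the job is handed in: The gripper still holds the new shaft, at rest, through both bushings (within 3.5 mm and 0.05 rad of their axis), its lower end 3 to 20 mm below the lower bushing and off the bench; the worn shaft stands at rest in the scrap tube, let go, its lower end under 20 mm above the bench (z of new_shaft in the frame of lower_under between -0.02 and -0.003 m and horizontal distance between new_shaft and lower_under below 0.0035 m and angle between the z axis of new_shaft and the z axis of lower_under, either way round below 0.05 rad and contact force between new_shaft and the fingers above 2 N and linear speed of new_shaft below 0.02 m/s and horizontal distance between worn_shaft and tube below 0.015 m and height (world z) of worn_shaft below 0.02 m and angle between worn_shaft's own z axis and vertical below 0.3 rad and linear speed of worn_shaft below 0.03 m/s and contact force between worn_shaft and the fingers below 0.1 N); the arm keeps its last pose, push and grip.
It fails at once if a shaft that is not wanted is moved more than 25 mm (distance of any of roller_shaft, gear_shaft from where it was at the start of the episode above 0.025 m).
It fails at once if another thing on the bench is moved more than 25 mm (distance of any of carriage, ink_cartridge, screwdriver, red_cup, brush from where it was at the start of the episode above 0.025 m).
It also fails if it takes over 56 s, if anything falls off the work surface, if the arm or the gripper's body presses on something with over 40 N, if the wrist force passes 120 N, or if a joint passes its speed limit or range.

## Working session

There is one attempt and no reset: what is moved stays moved. The work goes in short steps, Python scripts to look and compute and a tool call to move; the robot and the scene stay as the last step left them, time stands still between calls to the robot, and variables do not carry over. Pictures are saved under pics/ and viewed, at most 10 in all, crops included, and the job is handed in when it is done.

Besides the shell and the picture viewer there is one more tool, called as a command line: name --argument value ..., lists and objects as JSON in quotes. jog_arm: Moves the arm, as the interface text tells. Its arguments: {"type":"object","properties":{"series":{"type":"array"}},"required":["series"]}

```bash
mkdir -p pics
cat > h.py <<'E'
import numpy as np, cv2
from bench import ctrl
def ray(c,u,v):
    x=(u-c["cx"])/c["fx"]; y=(v-c["cy"])/c["fy"]; d=np.hypot(x,y); r=d
    for _ in range(20): r=d/(1+c["k1"]*r*r)
    s=r/d if d>0 else 1
    return np.array([x*s,y*s,1.])
def plane(c,u,v,h):
    R=rotm(c); d=R@ray(c,u,v); p=np.array(c["xyz"]); return p+d*(h-p[2])/d[2]
def rotm(c):
    r=np.array(c["rotation"],float)
    if r.shape==(3,3): return r
    from scipy.spatial.transform import Rotation as Q
    return Q.from_quat(r[[1,2,3,0]]).as_matrix()
def cloud(c):
    z=c["z_map"]; H,W=z.shape; v,u=np.mgrid[:H,:W].astype(float)
    x=(u-c["cx"])/c["fx"]; y=(v-c["cy"])/c["fy"]; d=np.hypot(x,y); r=d.copy()
    for _ in range(20): r=d/(1+c["k1"]*r*r)
    s=np.where(d>0,r/np.maximum(d,1e-9),1)
    P=np.stack([x*s*z,y*s*z,z],-1)@rotm(c).T+np.array(c["xyz"]); P[z==0]=np.nan; return P
E
python3 - <<'E'
from h import *
for n in("scene","top"):
    c=ctrl.camera(n); cv2.imwrite(f"pics/{n}0.png",cv2.resize(c["frame"],(784,588),interpolation=cv2.INTER_CUBIC))
    np.save(n+"0.npy",c,allow_pickle=True)
    print({k:c[k] for k in c if k not in("frame","z_map")})
print(ctrl.get_obs())
E
```

```text
{'fx': 409.5134471696286, 'fy': 409.5134471696286, 'cx': 277.6851729402012, 'cy': 212.74169498190062, 'k1': -0.0012609803137690215, 'xyz': array([ 1.5123684 , -0.42129194,  0.92971753]), 'rotation': array([-0.37961106,  0.7502149 ,  0.48253146, -0.24543111])}
{'fx': 429.6978534333561, 'fy': 429.6978534333561, 'cx': 284.4439123681045, 'cy': 202.29244185018436, 'k1': -0.10732827290384646, 'xyz': array([0.39403687, 0.0400838 , 1.44136548]), 'rotation': array([-0.0274052 ,  0.71486102, -0.69869357,  0.00706906])}
{'time_s': 0.1, 'q': array([ 9.52742320e-01,  1.81452546e-01,  1.60791993e+00,  5.04623164e-06,
        1.35381992e+00, -2.06295256e-01]), 'dq': array([ 0.00065159, -0.00077095, -0.00245037, -0.00183801,  0.00050319,
       -0.00020377]), 'joint_efforts': array([-3.35686409e-04, -4.45880091e+01, -3.52236056e+01, -2.81904222e-04,
        4.16527240e-03, -1.92835657e-06]), 'eef_pos': array([0.22980732, 0.52652713, 0.23047648]), 'eef_rot': array([-3.22687991e-04,  2.04428512e-01,  9.78881169e-01, -7.31896913e-04]), 'wrist_force': array([ 0.42357022, -0.60987803, -0.27555534]), 'torque': array([-0.00897668, -0.01383789,  0.07953504]), 'grasp_force': 0.0, 'opening': 0.9980504585317681}
```

View pics/scene0.png

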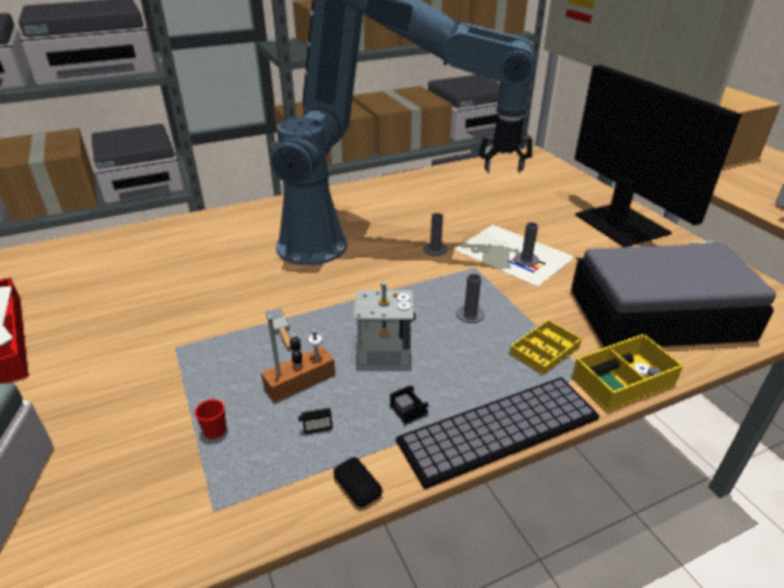

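View pics/top0.png

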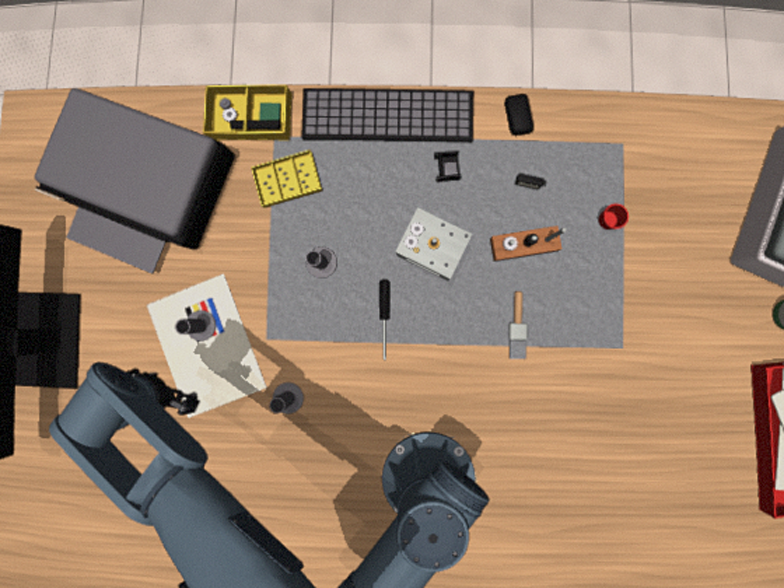

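The scene view shows the frame (384,310), tube candidates at (472,298), (437,232) and (530,243), and the rack (298,370) with the long shaft at its left end (275,345). The top view shows the frame (433,243), the rack (527,243) with the long shaft's top near (562,232), and tubes at (320,260), (285,398) and (195,325).

Run:
```python
from h import *
t=np.load("top0.npy",allow_pickle=True).item(); s=np.load("scene0.npy",allow_pickle=True).item()
for n,(u,v) in dict(A=(320,260),B=(195,325),C=(285,398)).items():
    print(n,plane(t,u/1.4,v/1.4,.12))
a=cv2.resize(t["frame"][135:205,205:415],None,fx=3.8,fy=3.8,interpolation=cv2.INTER_CUBIC)
b=cv2.resize(s["frame"][190:300,180:360],None,fx=3,fy=3,interpolation=cv2.INTER_CUBIC)
b=np.pad(b,((0,0),(0,a.shape[1]-b.shape[1]),(0,0)))
print(a.shape,b.shape)
cv2.imwrite("pics/crop0.png",np.vstack([a,b]))
for n,c in(("top",t),("scene",s)):
    P=cloud(c); 
    m=(P[...,2]>.155)&(P[...,2]<.22)&(P[...,0]>.35)&(P[...,0]<.8)&(abs(P[...,1])<.35)
    k,l,st,ce=cv2.connectedComponentsWithStats(m.astype(np.uint8))
    for i in range(1,k):
        q=P[l==i]; print(n,st[i],ce[i],np.nanmedian(q,0),q[:,2].max())
    for lo,hi,nm in((.138,.148,"plate"),(.115,.125,"tube"),(.045,.055,"rack")):
        m=(P[...,2]>lo)&(P[...,2]<hi)&(P[...,0]>.2)&(P[...,0]<.8)&(abs(P[...,1])<.45)
        k,l,st,ce=cv2.connectedComponentsWithStats(m.astype(np.uint8))
        for i in range(1,k):
            if st[i][4]>25:
                q=P[l==i]; print(n,nm,st[i],np.nanmean(q,0), cv2.minAreaRect(q[:,:2].astype(np.float32)))
```

```text
A [0.50574702 0.25350535 0.12      ]
B [0.35415191 0.53258431 0.12      ]
C [0.19881581 0.32295695 0.12      ]
(266, 798, 3) (330, 798, 3)
top [397 163   8   5  27] [400.37037037 165.        ] [ 0.5716853  -0.25926407  0.19715353] 0.21175269671486574
top [306 170   2   3   3] [306.33333333 171.        ] [0.551672   0.0152148  0.15789376] 0.15797537723907973
top [308 170   4   5  15] [309.8        171.93333333] [0.54404603 0.00454238 0.19876388] 0.2038827017715692
top [309 177   1   1   1] [309. 177.] [0.53405342 0.00585383 0.15540943] 0.1554094334514069
top [296 180   1   1   1] [296. 180.] [0.5240454  0.04468305 0.15672622] 0.15672621949420584
top plate [ 283  148   54   51 1346] [0.54599383 0.00256749 0.14316269] ((0.5469835996627808, 0.0040834322571754456), (0.13242574036121368, 0.10894940793514252), 65.28384399414062)
top tube [376 167   8   8  27] [ 0.55986452 -0.21068541  0.12085341] ((0.5616016387939453, -0.21104492247104645), (0.02162104845046997, 0.017909441143274307), 53.560997009277344)
top tube [218 179  12  11  38] [0.51160788 0.26925017 0.11903468] ((0.5108718872070312,
[... 1396 characters left out ...]
186 247  53  30 559] [ 0.56830753 -0.21999192  0.04860021] ((0.5644531846046448, -0.21739009022712708), (0.06120530515909195, 0.15721672773361206), 11.26196575164795)
scene rack [141 288  18   9  57] [ 0.61052842 -0.42218498  0.05030782] ((0.612790048122406, -0.4211490750312805), (0.048536017537117004, 0.02238805778324604), 86.5905990600586)
scene rack [215 291  22   8  97] [ 0.71471841 -0.22500114  0.04690173] ((0.7149798274040222, -0.22518467903137207), (0.05903765931725502, 0.021048273891210556), 78.26611328125)
scene rack [141 293  20  12  46] [ 0.65192826 -0.42103936  0.050065  ] ((0.6484636068344116, -0.42186054587364197), (0.02338106371462345, 0.05470908060669899), 0.5501799583435059)
```

View pics/crop0.png

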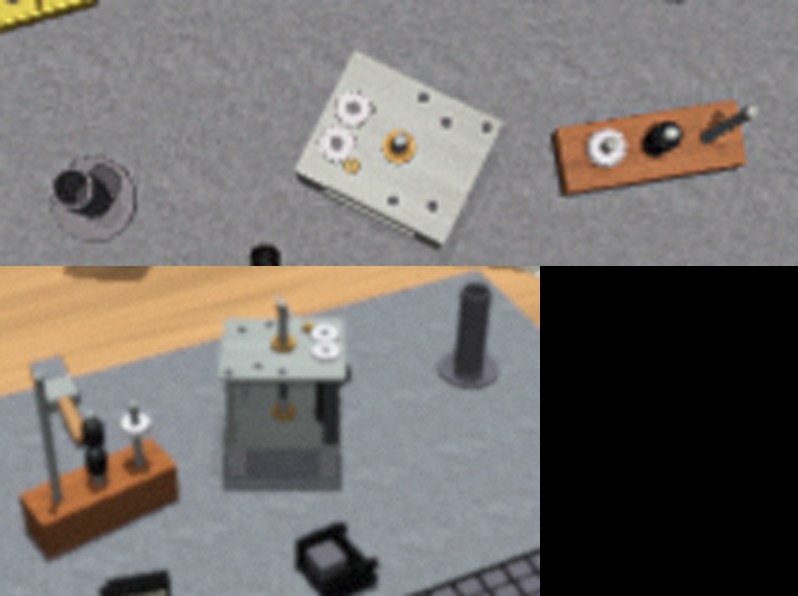

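The crop shows the worn shaft in its bushing at (400,145), the tube rim at (72,188), and the long bright shaft leaning out by perspective at (750,112). In the scene half the bushing is at (284,343), the shaft top at (282,303), and the new shaft runs from (57,500) to (45,385).

```bash
cat >> h.py <<'E'
def tri(ca,a,cb,b):
    A=np.zeros((3,3));B=np.zeros(3)
    for c,p in((ca,a),(cb,b)):
        d=rotm(c)@ray(c,*p); d/=np.linalg.norm(d); M=np.eye(3)-np.outer(d,d); A+=M;B+=M@np.array(c["xyz"])
    return np.linalg.solve(A,B)
E
python3 - <<'E'
from h import *
t=np.load("top0.npy",allow_pickle=True).item(); s=np.load("scene0.npy",allow_pickle=True).item()
pix={}
for n,c,roi in(("t",t,(300,165,325,185)),("s",s,(265,208,285,222))):
    x0,y0,x1,y1=roi
    f=c["frame"][y0:y1,x0:x1]; hsv=cv2.cvtColor(cv2.resize(f,None,fx=4,fy=4,interpolation=cv2.INTER_CUBIC),cv2.COLOR_BGR2HSV)
    m=((hsv[...,1]>90)&(hsv[...,0]>5)&(hsv[...,0]<30)).astype(np.uint8)
    cs=max(cv2.findContours(m,cv2.RETR_EXTERNAL,cv2.CHAIN_APPROX_NONE)[0],key=cv2.contourArea)
    h=cv2.convexHull(cs); e=cv2.fitEllipse(h); print(n,e)
    p=((e[0][0]+.5)/4-.5+x0,(e[0][1]+.5)/4-.5+y0); pix[n]=p; print(p,plane(c,*p,.149))
print("bush tri",tri(t,pix["t"],s,pix["s"]))
# depth clouds of the shafts, axis xy
for n,c in(("top",t),("scene",s)):
    P=cloud(c); cam=np.array(c["xyz"])
    for nm,xy,lo,hi in(("worn",(.546,.002),.16,.195),("new",(.572,-.262),.075,.2)):
        m=(P[...,2]>lo)&(P[...,2]<hi+.02)&(np.hypot(P[...,0]-xy[0],P[...,1]-xy[1])<.03)
        q=P[m]; print(n,nm,len(q),q.mean(0)); 
        if n=="scene":
            A=np.c_[np.ones(len(q)),q[:,2]-.18]; co=np.linalg.lstsq(A,q[:,:2],rcond=None)[0]
            d=q.mean(0)[:2]-cam[:2]; d/=np.linalg.norm(d); print(" at z=.18 surf",co[0],"axis~",co[0]+d*.004,"slope",co[1])
f=t["frame"]
print(cv2.cvtColor(f,cv2.COLOR_BGR2GRAY)[160:172,390:408]); print(cv2.cvtColor(f,cv2.COLOR_BGR2GRAY)[166:180,302:318])
E
```

```text
t ((39.12211608886719, 34.153343200683594), (33.1986198425293, 34.06193542480469), 10.445836067199707)
(309.4055290222168, 173.1633358001709) [0.54641917 0.0046921  0.149     ]
s ((36.86711502075195, 30.006668090820312), (21.917375564575195, 29.946523666381836), 87.51800537109375)
(273.841778755188, 215.12666702270508) [0.54910248 0.00148475 0.149     ]
bush tri [0.54634246 0.00374139 0.14648169]
top worn 15 [0.54484803 0.00482449 0.1929068 ]
top new 49 [ 0.57108248 -0.25949219  0.15759634]
scene worn 40 [0.54761216 0.00167466 0.18224483]
 at z=.18 surf [0.54764052 0.00172947] axis~ [0.54397713 0.00333557] slope [-0.0126357  -0.02441789]
scene new 125 [ 0.57576698 -0.26503188  0.1461699 ]
 at z=.18 surf [ 0.57562288 -0.26499283] axis~ [ 0.57167742 -0.26433458] slope [-0.00425934  0.00115418]
[[140 141 136 139 140 142 134 133 145 138 139 131 138 135 133 127 127 129]
 [137 135 133 129 131 133 134 125 132 136 141 135 140 136 126 129 131 133]
 [127 116 129 124 126 126 125 126 129 135 138 127 137 141 135 132 139 135]
 [127 127 127 123 127 130 129 124 135 133 103 104 172 175 152 135 141 13
[... 842 characters left out ...]
 178 195 195 196 196 194 196]
 [196 197 196 190 190 171 171 169 164 149 164 184 197 198 195 191]
 [200 200 202 195 186 154 127 175 192 171 156 163 193 196 194 194]
 [202 198 201 195 177 124  88 163 180 151 128 181 193 197 192 196]
 [200 197 200 187 166 116  54  81  87  71 126 184 178 195 196 192]
 [199 195 196 161 172 125  64  53  58  82 128 174 184 198 191 196]
 [198 201 201 196 175 150 115  90 100 120 150 161 185 201 195 197]
 [192 200 196 196 165 165 154 141 142 146 163 159 202 203 200 199]
 [197 199 198 196 191 150 165 175 173 143 148 198 203 201 198 195]
 [198 203 199 200 196 199 195 169 178 198 200 203 201 203 200 201]
 [195 197 197 196 200 202 197 195 198 198 199 199 201 199 204 201]]
```

jog_arm --series '[[[0,0,-10,0,0,-0.1375,85],[0,0,-10,0,0,-0.1375,85],[0,0,-10,0,0,-0.1375,85],[0,-40,-10,0,0,0,85],[-10,-40,-10,0,0,0,85],[-40,-30,0,0,0,0,85],[-40,-30,0,0,0,0,85],[-40,-30,0,0,0,0,85],[-40,-30,0,0,0,0,85],[0,0,0,0,0,0,85]]]'

```text
time_s: 1.1
eef_pos: [0.4044, 0.3233, 0.2809]
eef_rot: [0.001, 0.003, 1.0, -0.001]
wrist_force: [-0.3, 0.5, 0.7]
opening: 1.002
grasp_force: 0.0
```

jog_arm --series '[[[-18,-40,0,0,0,0,85],[-18,-40,0,0,0,0,85],[-18,-40,0,0,0,0,85],[-18,-40,0,0,0,0,85],[-18,-40,0,0,0,0,85],[-18,-40,0,0,0,0,85],[-18,-40,0,0,0,0,85],[-16,-39.5,0,0,0,0,85],[0,0,20,0,0,0,85],[0,0,0,0,0,0,85]]]'

```text
time_s: 2.1
eef_pos: [0.5409, 0.0073, 0.2583]
eef_rot: [-0.003, 0.001, 1.0, 0.001]
wrist_force: [-0.5, -0.4, -0.3]
opening: 0.998
grasp_force: 0.0
```

Run:
```python
from h import *
o=ctrl.get_obs(); print(o["eef_pos"],o["eef_rot"],o["wrist_force"])
t=ctrl.camera("top");s=ctrl.camera("scene"); np.save("scene1.npy",s,allow_pickle=True)
a=cv2.resize(t["frame"][120:230,230:390],None,fx=2.5,fy=2.5,interpolation=cv2.INTER_CUBIC)
b=cv2.resize(s["frame"][120:230,200:360],None,fx=2.5,fy=2.5,interpolation=cv2.INTER_CUBIC)
cv2.imwrite("pics/c1.png",np.hstack([a,b]))
```

```text
[0.54092049 0.00731715 0.25827394] [-2.83730229e-03  6.86469594e-04  9.99995481e-01  7.19268624e-04] [-0.52929879 -0.44162724 -0.25502251]
```

View pics/c1.png

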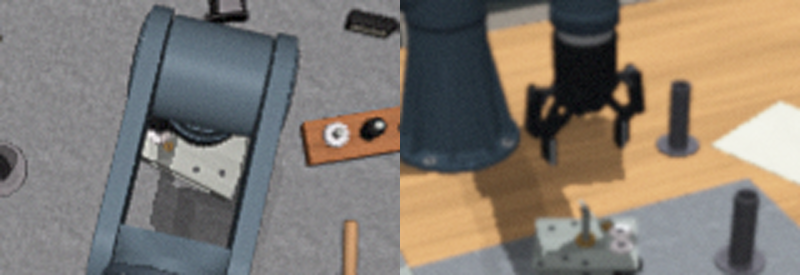

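The left half (top view) shows the arm hiding the gripper above the frame. The right half (scene view) shows the open gripper at (585,100) above the worn shaft at (586,215), with fingers either side.

jog_arm --series '[[[-5,-3.5,0,0,0,0,85],[0,0,0,0,0,0,85],[0,0,20,0,0,0,85],[0,0,20,0,0,0,85],[0,0,20,0,0,0,85],[0,0,20,0,0,0,85],[0,0,15,0,0,0,85],[0,0,5,0,0,0,85],[0,0,0,0,0,0,85],[0,0,0,0,0,0,85]]]'

```text
time_s: 3.2
eef_pos: [0.5482, 0.0042, 0.1623]
eef_rot: [0.001, -0.0, 1.0, -0.0]
wrist_force: [0.3, 0.8, 0.9]
opening: 0.997
grasp_force: 0.0
```

jog_arm --series '[[[0,0,0,0,0,0,0],[0,0,0,0,0,0,0],[0,0,0,0,0,0,0],[0,0,0,0,0,0,0],[0,0,0,0,0,0,0],[0,0,0,0,0,0,0],[0,0,0,0,0,0,0],[0,0,0,0,0,0,0],[0,0,0,0,0,0,0],[0,0,0,0,0,0,0]]]'

```text
time_s: 4.2
eef_pos: [0.5476, 0.0042, 0.1615]
eef_rot: [0.0, -0.0, 1.0, 0.0]
wrist_force: [-1.0, 1.2, 3.0]
opening: 0.099
grasp_force: 58.4
```

Run:
```python
from h import *
for i in range(6):
    o=ctrl.get_obs(); print(o["eef_pos"],o["eef_rot"].round(4),o["wrist_force"],o["torque"].round(2),o["opening"],o["grasp_force"]); s=ctrl.camera("scene")
np.save("scene2.npy",s,allow_pickle=True)
```

```text
[0.54763891 0.00420701 0.16146321] [ 2.e-04 -4.e-04  1.e+00  0.e+00] [-1.02804672  1.24707895  3.02499486] [ 0.19  0.1  -0.02] 0.09931915505391584 58.4073132276535
[0.54763666 0.00421342 0.16146895] [ 2.e-04 -4.e-04  1.e+00  0.e+00] [0.28495049 0.73901292 3.00692884] [0.15 0.04 0.04] 0.09495960017850061 58.41014385223389
[0.54764006 0.00418422 0.1614772 ] [ 2.e-04 -4.e-04  1.e+00  0.e+00] [0.55928558 0.93806274 4.11121533] [ 0.19  0.04 -0.01] 0.09700616405192278 58.412362933158875
[0.54765879 0.00417138 0.16148841] [ 2.e-04 -3.e-04  1.e+00 -0.e+00] [-0.34713192  0.49747083  3.36419578] [ 0.22  0.   -0.02] 0.10245019540463962 58.41552436351776
[0.54764011 0.00421195 0.16148193] [ 2.e-04 -4.e-04  1.e+00  0.e+00] [0.28567914 0.68292505 3.75198825] [0.18 0.06 0.02] 0.09906194709078973 58.41770052909851
[0.54765139 0.00418929 0.16146114] [ 2.e-04 -4.e-04  1.e+00 -0.e+00] [0.59709773 0.81698591 3.31973688] [ 0.25  0.05 -0.02] 0.09761019459264213 58.42051327228546
```

jog_arm --series '[[[0,0,-5,0,0,0,0],[0,0,-15,0,0,0,0],[0,0,-20,0,0,0,0],[0,0,-20,0,0,0,0],[0,0,-20,0,0,0,0],[0,0,-20,0,0,0,0],[0,0,-20,0,0,0,0],[0,0,-20,0,0,0,0],[0,0,-20,0,0,0,0],[0,0,-10,0,0,0,0]]]'

```text
time_s: 5.5
eef_pos: [0.5479, 0.0039, 0.3341]
eef_rot: [0.001, -0.0, 1.0, -0.001]
wrist_force: [0.3, -0.3, -1.5]
opening: 0.099
grasp_force: 58.5
```

Run:
```python
from h import *
for i in range(4):
    o=ctrl.get_obs(); print(o["eef_pos"],o["eef_rot"].round(4),o["wrist_force"],o["torque"].round(2),o["opening"],o["grasp_force"]); s=ctrl.camera("scene")
np.save("scene3.npy",s,allow_pickle=True)
P=cloud(s)
# shaft points below fingers
m=(P[...,2]>.155)&(P[...,2]<.31)&(np.hypot(P[...,0]-.548,P[...,1])<.03)
q=P[m]; A=np.c_[np.ones(len(q)),q[:,2]-.18]; print(len(q),q[:,2].min(),np.linalg.lstsq(A,q[:,:2],rcond=None)[0])
cv2.imwrite("pics/c3.png",cv2.resize(s["frame"][80:300,190:390],None,fx=2.7,fy=2.7,interpolation=cv2.INTER_CUBIC))
```

```text
[0.54785534 0.00389759 0.3341324 ] [ 1.4e-03 -3.0e-04  1.0e+00 -5.0e-04] [ 0.29708181 -0.31507128 -1.53821616] [-0.04 -0.06  0.03] 0.09852911040036362 58.50325405597687
[0.54830617 0.00387934 0.33505761] [ 2.2e-03 -3.0e-04  1.0e+00 -6.0e-04] [ 0.47762996  0.14282236 -0.28142139] [-0.03 -0.02 -0.01] 0.09741651143789037 58.51980686187744
[0.54807288 0.00394906 0.33341502] [ 1.5e-03 -3.0e-04  1.0e+00 -5.0e-04] [-0.25627393 -0.66868258 -0.78924035] [-0.04  0.03  0.03] 0.10259294095325797 58.516881465911865
[0.54751848 0.0040657  0.3317956 ] [ 4.e-04 -3.e-04  1.e+00 -2.e-04] [-0.6777174   0.50147558 -2.10361354] [-0.03  0.04  0.06] 0.09909958344441132 58.516656160354614
118 0.16701947933610106 [[ 5.47496755e-01  2.79903339e-05]
 [ 1.43337494e-02 -2.49482236e-03]]
```

View pics/c3.png

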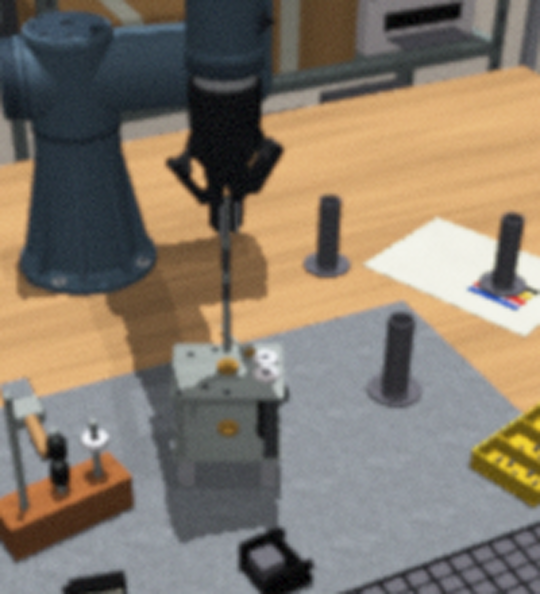

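The scene picture shows the worn shaft held clear above the bushing (bottom at 228,348); the tube is at (398,355).

jog_arm --series '[[[3,15,0,0,0,0,0],[4,30,0,0,0,0,0],[5,40,0,0,0,0,0],[5,40,0,0,0,0,0],[5,40,0,0,0,0,0],[5,40,0,0,0,0,0],[5,35,0,0,0,0,0],[4,20,0,0,0,0,0],[1,5,0,0,0,0,0],[0,0,0,0,0,0,0]]]'

```text
time_s: 6.7
eef_pos: [0.5093, 0.2701, 0.3302]
eef_rot: [-0.001, -0.001, 1.0, -0.0]
wrist_force: [0.7, -0.7, -1.6]
opening: 0.097
grasp_force: 58.6
```

Run:
```python
from h import *
for i in range(3):
    s=ctrl.camera("scene")
    o=ctrl.get_obs(); print(o["eef_pos"],o["eef_rot"].round(4),o["wrist_force"],o["grasp_force"]);
P=cloud(s)
p=o["eef_pos"]
m=(P[...,2]>.15)&(P[...,2]<.31)&(np.hypot(P[...,0]-p[0],P[...,1]-p[1])<.03)
q=P[m]; A=np.c_[np.ones(len(q)),q[:,2]-.17]; print(len(q),q[:,2].min(),np.linalg.lstsq(A,q[:,:2],rcond=None)[0])
m=(P[...,2]>.113)&(P[...,2]<.126)&(np.hypot(P[...,0]-p[0],P[...,1]-p[1])<.04)
q=P[m]; print(len(q),q.mean(0),cv2.minEnclosingCircle(q[:,:2].astype(np.float32)))
```

```text
[0.50976307 0.26915338 0.33044843] [-7.e-04 -7.e-04  1.e+00 -4.e-04] [-0.0599076  -0.19069195 -1.14573966] 58.58129382133484
[0.51011175 0.26856728 0.33067678] [-5.e-04 -2.e-04  1.e+00 -4.e-04] [-0.22671733 -0.36880749 -1.54897365] 58.58139216899872
[0.51036205 0.2682835  0.33090279] [-3.e-04  2.e-04  1.e+00 -3.e-04] [-0.11953974  0.53299289 -0.89285393] 58.581626415252686
114 0.1702841700392249 [[ 0.51028237  0.26394269]
 [ 0.00713742 -0.00282803]]
36 [0.51134476 0.26655985 0.11742229] ((0.5107946991920471, 0.26829439401626587), 0.022504262626171112)
```

jog_arm --series '[[[-2.5,0,10,0,0,0,0],[0,0,20,0,0,0,0],[0,0,20,0,0,0,0],[0,0,20,0,0,0,0],[0,0,20,0,0,0,0],[0,0,20,0,0,0,0],[0,0,20,0,0,0,0],[0,0,15,0,0,0,0],[0,0,10,0,0,0,0],[0,0,0,0,0,0,0]]]'

```text
time_s: 7.85
eef_pos: [0.5121, 0.2685, 0.1745]
eef_rot: [-0.001, -0.0, 1.0, -0.0]
wrist_force: [0.2, 0.2, -1.1]
opening: 0.099
grasp_force: 58.6
```

jog_arm --series '[[[0,0,2,0,0,0,85],[0,0,0,0,0,0,85],[0,0,0,0,0,0,85],[0,0,0,0,0,0,85],[0,0,0,0,0,0,85],[0,0,-20,0,0,0,85],[0,0,-30,0,0,0,85],[0,0,-30,0,0,0,85],[0,0,-30,0,0,0,85],[0,0,0,0,0,0,85]]]'

```text
time_s: 8.85
eef_pos: [0.5152, 0.2699, 0.2899]
eef_rot: [0.004, -0.0, 1.0, 0.001]
wrist_force: [1.6, 0.1, 0.5]
opening: 0.995
grasp_force: 0.0
```

Run:
```python
from h import *
for i in range(2):
    s=ctrl.camera("scene")
    o=ctrl.get_obs(); print(o["eef_pos"],o["eef_rot"].round(4),o["opening"],o["grasp_force"]);
P=cloud(s)
m=(P[...,2]>.125)&(P[...,2]<.25)&(np.hypot(P[...,0]-.511,P[...,1]-.268)<.03)
q=P[m]; A=np.c_[np.ones(len(q)),q[:,2]-.12]; print(len(q),q[:,2].min(),q[:,2].max(),np.linalg.lstsq(A,q[:,:2],rcond=None)[0])
```

```text
[0.51412043 0.26962018 0.28715324] [ 2.6e-03 -4.0e-04  1.0e+00  8.0e-04] 0.9947324050962226 0.0
[0.51313317 0.26928216 0.28505259] [ 9.e-04 -4.e-04  1.e+00  3.e-04] 0.9978542708816527 0.0
63 0.12581211144731008 0.20652947810887412 [[0.52315419 0.26745973]
 [0.03482093 0.08793215]]
```

jog_arm --series '[[[-3,-20,0,0,0,0,85],[-5,-40,0,0,0,0,85],[-5,-46,0,0,0,0,85],[-5,-46,0,0,0,0,85],[-5,-46,0,0,0,0,85],[-5,-46,0,0,0,0,85],[-5,-46,0,0,0,0,85],[-5,-46,0,0,0,0,85],[-5,-46,0,0,0,0,85],[-5,-46,0,0,0,0,85]]]'

```text
time_s: 9.95
eef_pos: [0.5602, -0.1603, 0.2823]
eef_rot: [-0.001, -0.0, 1.0, 0.001]
wrist_force: [1.1, -0.2, 0.4]
opening: 0.996
grasp_force: 0.0
```

jog_arm --series '[[[-5,-46,0,0,0,0,85],[-4,-36,0,0,0,0,85],[-3,-20,0,0,0,0,85],[0,0,0,0,0,0,85],[0,0,0,0,0,0,85],[0,0,0,0,0,0,85],[0,0,0,0,0,0,85],[0,0,0,0,0,0,85],[0,0,0,0,0,0,85],[0,0,0,0,0,0,85]]]'

```text
time_s: 10.95
eef_pos: [0.5733, -0.2604, 0.2845]
eef_rot: [0.0, -0.001, 1.0, -0.0]
wrist_force: [0.3, 0.4, 0.1]
opening: 0.998
grasp_force: 0.0
```

Run:
```python
from h import *
t=ctrl.camera("top")
o=ctrl.get_obs(); print(o["eef_pos"],o["eef_rot"].round(4),o["opening"],o["wrist_force"]);
print(plane(t,402.6,164,.21))
s=ctrl.camera("scene");P=cloud(s)
m=(P[...,2]>.08)&(P[...,2]<.2)&(np.hypot(P[...,0]-.572,P[...,1]+.262)<.03)
q=P[m]; A=np.c_[np.ones(len(q)),q[:,2]-.18]; print(len(q),q[:,2].min(),q[:,2].max(),np.linalg.lstsq(A,q[:,:2],rcond=None)[0])
m=(P[...,2]>.125)&(P[...,2]<.25)&(np.hypot(P[...,0]-.511,P[...,1]-.268)<.03)
q=P[m]; A=np.c_[np.ones(len(q)),q[:,2]-.12]; print(len(q),q[:,2].min(),q[:,2].max(),np.linalg.lstsq(A,q[:,:2],rcond=None)[0])
```

```text
[ 0.57326369 -0.26055404  0.28446229] [ 1.e-04 -5.e-04  1.e+00 -1.e-04] 0.9934044639544799 [-0.00743476 -0.12235156 -0.1299642 ]
[ 0.5719491 -0.2623176  0.21     ]
109 0.08073224819509162 0.19950940561927766 [[ 5.75898231e-01 -2.65017769e-01]
 [ 5.40327349e-03 -1.85388487e-04]]
62 0.1255291101984568 0.20627969386360956 [[0.52181295 0.26874812]
 [0.06813101 0.05965802]]
```

jog_arm --series '[[[1,-2,10,0,0,0,85],[0,0,20,0,0,0,85],[0,0,20,0,0,0,85],[0,0,20,0,0,0,85],[0,0,20,0,0,0,85],[0,0,15,0,0,0,85],[0,0,10,0,0,0,85],[0,0,4,0,0,0,85],[0,0,0,0,0,0,85],[0,0,0,0,0,0,85]]]'

```text
time_s: 12.05
eef_pos: [0.5727, -0.2632, 0.1662]
eef_rot: [0.001, -0.0, 1.0, -0.0]
wrist_force: [-0.1, 0.6, -1.0]
opening: 0.993
grasp_force: 0.0
```

jog_arm --series '[[[0,0,0,0,0,0,0],[0,0,0,0,0,0,0],[0,0,0,0,0,0,0],[0,0,0,0,0,0,0],[0,0,0,0,0,0,0],[0,0,0,0,0,0,0],[0,0,0,0,0,0,0],[0,0,0,0,0,0,0],[0,0,0,0,0,0,0],[0,0,0,0,0,0,0]]]'

```text
time_s: 13.05
eef_pos: [0.5723, -0.2628, 0.1655]
eef_rot: [0.0, -0.0, 1.0, -0.0]
wrist_force: [-0.3, 0.9, 2.0]
opening: 0.101
grasp_force: 58.4
```

Run:
```python
from h import *
s=ctrl.camera("scene")
o=ctrl.get_obs(); print(o["eef_pos"],o["eef_rot"].round(4),o["opening"],o["wrist_force"],o["torque"],o["grasp_force"])
```

```text
[ 0.5722702  -0.2627981   0.16543181] [ 1.e-04 -3.e-04  1.e+00  0.e+00] 0.10221316302205061 [-0.32804183  0.77627292  3.15599589] [0.27905069 0.02545819 0.02360394] 58.411250710487366
```

jog_arm --series '[[[0,0,-5,0,0,0,0],[0,0,-15,0,0,0,0],[0,0,-20,0,0,0,0],[0,0,-20,0,0,0,0],[0,0,-20,0,0,0,0],[0,0,-20,0,0,0,0],[0,0,-20,0,0,0,0],[0,0,-20,0,0,0,0],[0,0,-20,0,0,0,0],[0,0,-10,0,0,0,0]]]'

```text
time_s: 14.1
eef_pos: [0.5727, -0.2633, 0.3386]
eef_rot: [0.002, -0.0, 1.0, -0.001]
wrist_force: [0.3, 0.5, -0.3]
opening: 0.095
grasp_force: 58.4
```

jog_arm --series '[[[1,15,0,0,0,0,0],[2,30,0,0,0,0,0],[3,35,0,0,0,0,0],[3,35,0,0,0,0,0],[4,35,0,0,0,0,0],[4,35,0,0,0,0,0],[3,35,0,0,0,0,0],[2,27,0,0,0,0,0],[2,15,0,0,0,0,0],[0,5,0,0,0,0,0]]]'

```text
time_s: 15.1
eef_pos: [0.5472, 0.006, 0.3346]
eef_rot: [-0.001, -0.001, 1.0, 0.0]
wrist_force: [0.2, -0.6, -1.3]
opening: 0.101
grasp_force: 58.5
```

```bash
cat > look.py <<'E'
from h import *
import sys
for i in range(4): s=ctrl.camera("scene")
o=ctrl.get_obs(); p=o["eef_pos"]; print(p.round(4),o["eef_rot"].round(4),o["wrist_force"].round(1),o["torque"].round(2),o["grasp_force"])
P=cloud(s)
m=(P[...,2]>.157)&(P[...,2]<p[2]-.01)&(np.hypot(P[...,0]-p[0],P[...,1]-p[1])<.025)
q=P[m]; A=np.c_[np.ones(len(q)),q[:,2]-.17]; print(len(q),q[:,2].min(),np.linalg.lstsq(A,q[:,:2],rcond=None)[0])
x0,y0,x1,y1=265,208,285,222
f=s["frame"][y0:y1,x0:x1]; hsv=cv2.cvtColor(cv2.resize(f,None,fx=4,fy=4,interpolation=cv2.INTER_CUBIC),cv2.COLOR_BGR2HSV)
k=((hsv[...,1]>90)&(hsv[...,0]>5)&(hsv[...,0]<30)).astype(np.uint8)
cs=max(cv2.findContours(k,cv2.RETR_EXTERNAL,cv2.CHAIN_APPROX_NONE)[0],key=cv2.contourArea)
e=cv2.fitEllipse(cv2.convexHull(cs)); print("bush px",(e[0][0]+.5)/4-.5+x0,(e[0][1]+.5)/4-.5+y0)
# shaft pixel centre line: per-row centroid of the shaft's depth mask
v,u=np.nonzero(m)
c=[(r,u[v==r].min(),u[v==r].max()) for r in np.unique(v)]; print([(int(a),int(b),int(d)) for a,b,d in c])
np.save("last.npy",s,allow_pickle=True)
cv2.imwrite(sys.argv[1],cv2.resize(s["frame"][130:250,210:330],None,fx=5,fy=5,interpolation=cv2.INTER_CUBIC))
E
python3 look.py pics/c4.png
```

```text
[0.5481 0.0033 0.335 ] [-2.e-04  1.e-04  1.e+00 -2.e-04] [ 0.2  0.1 -0.9] [-0.04  0.03 -0.02] 58.541282415390015
128 0.17902636906597336 [[ 5.49493151e-01 -2.13046760e-04]
 [ 9.32147484e-03 -5.55243809e-03]]
bush px 273.8064260482788 215.22990798950195
[(168, 272, 274), (169, 272, 274), (170, 272, 274), (171, 272, 274), (172, 272, 274), (173, 272, 274), (174, 272, 274), (175, 272, 274), (176, 272, 274), (177, 272, 274), (178, 272, 274), (179, 272, 274), (180, 272, 274), (181, 272, 274), (182, 272, 274), (183, 272, 274), (184, 272, 274), (185, 272, 274), (186, 272, 274), (187, 272, 274), (188, 272, 274), (189, 272, 274), (190, 272, 274), (191, 272, 274), (192, 272, 274), (193, 272, 274), (194, 272, 274), (195, 272, 274), (196, 272, 274), (197, 272, 274), (198, 272, 274), (199, 272, 274), (200, 272, 274), (201, 272, 274), (202, 272, 275), (203, 272, 275), (204, 272, 275), (205, 272, 275), (206, 272, 275), (207, 272, 275), (208, 273, 274)]
```

View pics/c4.png

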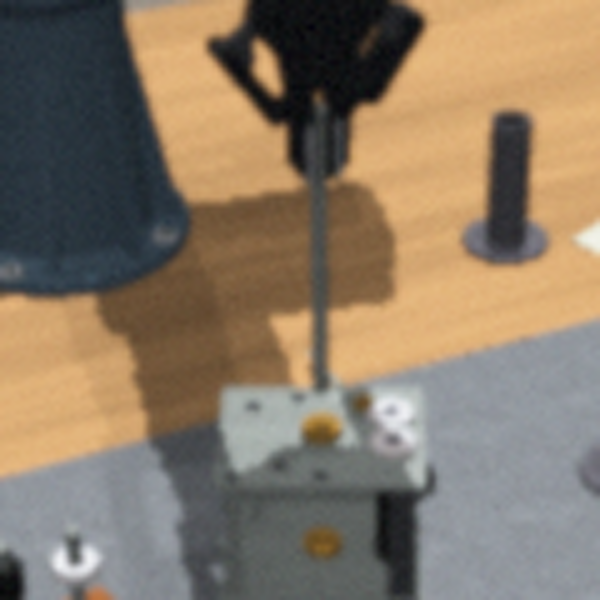

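The picture shows the new shaft hanging upright, its tip at (320,385) just above and in line with the upper bushing (322,430); the lower bushing is at (323,543).

jog_arm --series '[[[2,1,0,0,0,0,0],[0,0,5,0,0,0,0],[0,0,5,0,0,0,0],[0,0,5,0,0,0,0],[0,0,3,0,0,0,0],[0,0,3,0,0,0,0],[0,0,3,0,0,0,0],[0,0,3,0,0,0,0],[0,0,2,0,0,0,0],[0,0,0,0,0,0,0]]]'

```text
time_s: 16.3
eef_pos: [0.5459, 0.0052, 0.3059]
eef_rot: [-0.0, -0.0, 1.0, 0.0]
wrist_force: [-0.4, -0.6, -1.4]
opening: 0.096
grasp_force: 58.5
```

```bash
python3 look.py pics/c5.png | cut -c1-200
```

```text
[0.5461 0.0052 0.3065] [ 1.e-04 -4.e-04  1.e+00 -0.e+00] [-0.2 -0.1 -1.6] [-0.05 -0.01  0.02] 58.54144871234894
135 0.1571949291597462 [[ 0.54856989  0.0024764 ]
 [-0.00764775 -0.00541375]]
bush px 273.85461711883545 215.229820728302
[(175, 275, 275), (176, 272, 275), (177, 272, 275), (178, 272, 275), (179, 272, 275), (180, 272, 275), (181, 272, 275), (182, 272, 275), (183, 272, 275), (184, 272, 275), (185, 272, 275), (186, 272, 2
```

jog_arm --series '[[[1,-1.3,0,0,0,0,0],[0,0,0,0,0,0,0],[0,0,1,0,0,0,0],[0,0,1,0,0,0,0],[0,0,1,0,0,0,0],[0,0,1,0,0,0,0],[0,0,1,0,0,0,0],[0,0,1,0,0,0,0],[0,0,0,0,0,0,0],[0,0,0,0,0,0,0]]]'

```text
time_s: 17.5
eef_pos: [0.545, 0.0039, 0.3003]
eef_rot: [-0.0, -0.0, 1.0, 0.0]
wrist_force: [-0.2, 0.6, -1.3]
opening: 0.097
grasp_force: 58.5
```

```bash
python3 look.py pics/c5.png | cut -c1-200
```

```text
[0.5451 0.0039 0.3004] [ 1.e-04 -4.e-04  1.e+00 -0.e+00] [-0.9  0.5 -1. ] [ 0.05 -0.01  0.03] 58.54125916957855
107 0.1570712569865802 [[ 0.54855309 -0.00099771]
 [-0.00394862  0.01254579]]
bush px 273.8125972747803 215.3106951713562
[(177, 273, 274), (178, 272, 274), (179, 273, 274), (180, 272, 274), (181, 272, 274), (182, 272, 274), (183, 272, 274), (184, 272, 274), (185, 272, 274), (186, 272, 274), (187, 272, 274), (188, 272, 2
```

jog_arm --series '[[[0,0,1,0,0,0,0],[0,0,1,0,0,0,0],[0,0,1,0,0,0,0],[0,0,1,0,0,0,0],[0,0,1,0,0,0,0],[0,0,1,0,0,0,0],[0,0,1,0,0,0,0],[0,0,1,0,0,0,0],[0,0,0,0,0,0,0],[0,0,0,0,0,0,0]]]'

```text
time_s: 18.7
eef_pos: [0.5449, 0.0039, 0.2921]
eef_rot: [-0.0, -0.0, 1.0, 0.0]
wrist_force: [0.5, -0.1, -0.8]
opening: 0.094
grasp_force: 58.5
```

```bash
python3 look.py pics/c5.png | cut -c1-200
```

```text
[0.545  0.0039 0.2922] [-1.e-04 -3.e-04  1.e+00  0.e+00] [ 0.4  0.6 -2.1] [ 0.27 -0.18  0.04] 58.504546880722046
102 0.15769194557912047 [[ 0.54810866 -0.00078422]
 [ 0.00202777  0.00913922]]
bush px 273.8553457260132 215.35070133209229
[(179, 273, 274), (180, 272, 274), (181, 272, 274), (182, 272, 274), (183, 272, 274), (184, 272, 274), (185, 272, 274), (186, 272, 274), (187, 272, 274), (188, 272, 274), (189, 272, 274), (190, 272, 2
```

jog_arm --series '[[[-0.4,0.5,0,0,0,0,0],[0,0,1,0,0,0,0],[0,0,2,0,0,0,0],[0,0,2,0,0,0,0],[0,0,2,0,0,0,0],[0,0,2,0,0,0,0],[0,0,2,0,0,0,0],[0,0,1,0,0,0,0],[0,0,0,0,0,0,0],[0,0,0,0,0,0,0]]]'

```text
time_s: 19.9
eef_pos: [0.5454, 0.0044, 0.2803]
eef_rot: [0.0, -0.0, 1.0, -0.0]
wrist_force: [0.2, -0.7, -0.7]
opening: 0.099
grasp_force: 58.5
```

```bash
cat > f.py <<'E'
from h import *
T=[];F=[]
for i in range(4):
    o=ctrl.get_obs();T.append(o["torque"]);F.append(o["wrist_force"]);ctrl.camera("scene")
print(o["eef_pos"].round(4),o["eef_rot"].round(4),"F",np.mean(F,0).round(2),"T",np.mean(T,0).round(3),o["grasp_force"])
E
python3 f.py
```

```text
[0.5455 0.0043 0.2804] [ 1.e-04 -3.e-04  1.e+00 -0.e+00] F [ 0.13 -0.21 -0.72] T [ 0.005 -0.003 -0.02 ] 58.503373861312866
```

jog_arm --series '[[[0,0,3,0,0,0,0],[0,0,5,0,0,0,0],[0,0,6,0,0,0,0],[0,0,6,0,0,0,0],[0,0,6,0,0,0,0],[0,0,6,0,0,0,0],[0,0,6,0,0,0,0],[0,0,4,0,0,0,0],[0,0,3,0,0,0,0],[0,0,0,0,0,0,0]]]'

```text
time_s: 21.1
eef_pos: [0.5452, 0.0044, 0.2348]
eef_rot: [-0.0, -0.0, 1.0, 0.0]
wrist_force: [-0.6, 0.4, -0.6]
opening: 0.092
grasp_force: 58.5
```

```bash
python3 f.py
```

```text
[0.5456 0.0043 0.2356] [ 3.e-04 -4.e-04  1.e+00 -1.e-04] F [-0.19  0.33 -0.76] T [-0.021 -0.     0.01 ] 58.50364923477173
```

jog_arm --series '[[[0,0,4,0,0,0,0],[0,0,5,0,0,0,0],[0,0,5,0,0,0,0],[0,0,4,0,0,0,0],[0,0,2,0,0,0,0],[0,0,2,0,0,0,0],[0,0,2,0,0,0,0],[0,0,1,0,0,0,0],[0,0,1,0,0,0,0],[0,0,0,0,0,0,0]]]'

```text
time_s: 22.3
eef_pos: [0.5453, 0.0044, 0.2092]
eef_rot: [-0.0, -0.0, 1.0, -0.0]
wrist_force: [-1.0, 0.0, -0.4]
opening: 0.098
grasp_force: 58.5
```

```bash
python3 f.py
```

```text
[0.5455 0.0044 0.2094] [ 1.e-04 -3.e-04  1.e+00 -0.e+00] F [-0.78 -0.32 -0.87] T [-0.01  -0.002 -0.006] 58.50393354892731
```

Tip at about 54 mm, no load. Continue slowly through the lower countersink.

jog_arm --series '[[[0,0,1,0,0,0,0],[0,0,1,0,0,0,0],[0,0,1,0,0,0,0],[0,0,1,0,0,0,0],[0,0,1,0,0,0,0],[0,0,1,0,0,0,0],[0,0,1,0,0,0,0],[0,0,0,0,0,0,0],[0,0,0,0,0,0,0],[0,0,0,0,0,0,0]]]'

```text
time_s: 23.5
eef_pos: [0.5455, 0.0044, 0.2023]
eef_rot: [0.0, -0.0, 1.0, -0.0]
wrist_force: [0.7, -0.0, -2.4]
opening: 0.097
grasp_force: 58.5
```

```bash
python3 f.py
```

```text
[0.5454 0.0043 0.2023] [ 1.e-04 -4.e-04  1.e+00 -0.e+00] F [ 0.43  0.26 -1.81] T [ 0.01  -0.007 -0.012] 58.50388526916504
```

jog_arm --series '[[[0,0,2,0,0,0,0],[0,0,2,0,0,0,0],[0,0,2,0,0,0,0],[0,0,2,0,0,0,0],[0,0,2,0,0,0,0],[0,0,2,0,0,0,0],[0,0,2,0,0,0,0],[0,0,2,0,0,0,0],[0,0,1,0,0,0,0],[0,0,0,0,0,0,0]]]'

```text
time_s: 24.7
eef_pos: [0.5453, 0.0044, 0.1851]
eef_rot: [-0.0, -0.0, 1.0, 0.0]
wrist_force: [-0.3, 0.4, -0.5]
opening: 0.094
grasp_force: 58.5
```

```bash
python3 f.py
python3 - <<'E'
from h import *
s=ctrl.camera("scene")
cv2.imwrite("pics/end.png",cv2.resize(s["frame"][150:290,180:360],None,fx=4.2,fy=4.2,interpolation=cv2.INTER_CUBIC))
E
```

```text
[0.5455 0.0044 0.1854] [ 1.e-04 -4.e-04  1.e+00 -0.e+00] F [ 0.07 -0.24 -0.92] T [-0.01  -0.019 -0.023] 58.503921031951904
```

View pics/end.png

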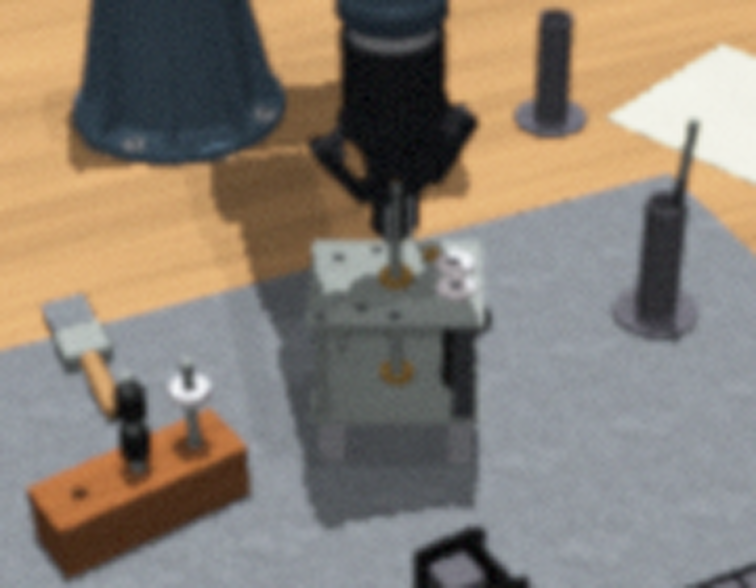

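The picture shows the new shaft held through the upper (395,275) and lower (397,370) bushings. The worn shaft stands in the tube (660,260), top at (692,128), and the rack's end hole is empty (80,492).

```bash
python3 -c "
from bench import ctrl
print(ctrl.hand_in())"
```

```text
the job is handed in; nothing more can be done
None
```

I handed the job in at about 25 s. The worn shaft stands in the scrap tube, and the gripper is holding the new shaft upright and still through both bushings, with about 10 mm showing below the lower one (worked out from the tool height); `hand_in()` gave no verdict.

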